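# Try out the refitted folding brace of a pad chest

### The arm

A 7-joint arm with a two-finger parallel gripper is mounted at the origin on the work surface. World frame = base frame: x ahead of the robot, y to its left, z up, the work surface at z = 0. Lengths are in m, angles in degrees, forces in N, time in s.
With the tool pointing down it reaches from about 0.4 to 0.85 m from the base axis. Payload 4.5 kg.
Tool frame: the origin (TCP) lies midway between the tips of the shut fingers; the grasp point (between the pads) lies grasp_offset behind it (grasp_offset is the distance from the TCP to the grasp point, in m); z points along the fingers, y is the line along which they close (so a half turn about z gives the same grasp; the last joint's range is limited). The gripper opens to 88 mm and grips with 3 to 60 N. Pads are 18 mm wide; open, the fingers measure 123 mm over their backs; the gripper's body (75 mm by 187 mm) begins 45 mm behind the grasp point.
Start: joints at [-67.85, 39.483, -11.15, 89.685, 9.013, 51.709, -12.324], TCP at [0.216, 0.587, 0.239] pointing down, gripper open.
Joint ranges: [-172.22, 172.22], [-26.19, 119.32], [-84.43, 86.54], [7.71, 146.69], [-57.33, 237.33], [2.42, 119.75], [-152.13, 152.13]. Speed limits (degrees/s): [147.25, 147.25, 180, 180, 180, 180, 180].

### API

Orientations are given as a 3x3 rotation matrix whose columns are the frame's x, y, z axes.
In Python, from bench import * gives the robot as it stands.
- The arm moves only by the tool step_arm, never from a script. Its argument "moves" is a list of rows, each a list of 5 numbers: the shift along the tool's x, y, z in m, then the turn about the tool's z in rad, then the opening, from -1 (shut) to 1 (fully open), so that 0 is half open. In form: [[dx, dy, dz, spin, gripper], ...]. A call has 1 to 12 rows; each row shifts and turns the commanded pose from where the row before left it, along the tool's axes as they then stand; what a row does not reach is not made up. A row lasts 1/12 s, in which the tool goes at most 41.7 mm and 7.16 degrees, less where a joint would pass 70% of its speed; a pose out of reach is approached as far as the arm can. A call is refused whole if a number of a shift passes 0.0417 or a number of a turn 0.125, either way. A call with a gripper value outside its range is refused whole. The fingers move at their own pace and stop on an object; "newtons" is the grip in N (left out, the last holds). Time passes only in rows, so rows that do not move let the fingers close. It gives the time, the measured TCP pose, the force, the opening and the grip force at its end, in the units of the state.
- read_state(): the state, without advancing time (a new reading comes with each control period).
- capture(name): name is "scene" or "top" or "wrist"; returns the picture (400x640x3 uint8, blue, green, red); there is no depth.
- calibration(name): a dict with "camera_matrix" (3x3 intrinsics, pixels), "R" (3x3) and "t" (3): a world point X has camera coordinates R X + t. Camera axes: x right, y down, z forward; pixel columns grow to the right and rows downward; lengths in m; the calibration is good to about 2 mm. A picture is of the moment at which its call begins: read the wrist's pose just before it. calibration takes no time and is no camera call; for the wrist camera it gives the pose at the moment of the call.
- job_done(): hands the job in; it is judged then, once.
Trained networks look in the newest picture that a camera, given by its name, has taken for a name from the list of things; names that differ only in an ending like _2 or _b are one class to them, and where a whole thing is asked for, a point or a joint stands for the part that bears it (a point fixed in the world has none). Each returns a list of dicts, best first, with "confidence" (0 to 1); they miss things now and then, are a little off and sometimes report something else, mostly with a low value. They report only what shows in the picture. A call takes as long as a camera call.
- boxes_of(camera, thing): "centre" ([row, column] in pixels, amid what is visible of it).
- place_of(camera, thing): "centre" ([row, column] in pixels: a listed point, or the origin of a listed thing).
The state is a dict: "time_s": time; "joint_pos": joint angles; "qd": joint speeds; "joint_torque": joint torques, N m; "tool_pos": TCP position; "eef_rot": TCP orientation; "wrist_force": force on the tool from outside, world axes, zero at the start; "moment": the same for the moment, N m; "gripper_width": opening from 0.0 (shut) to 1.0 (fully open); "grip_force": force on a finger pad.
Only numpy, scipy, OpenCV 4.12 (cv2) and the standard library are available. Lean on these libraries where they do the work, as an engineer would, in place of code of your own. Each camera call takes 0.05 s, during which the arm holds its last target. There are 200 camera calls.

### The job

The folding brace of the wooden pad chest has just been refitted and needs a trial: raise the lid until the brace snaps past straight, ease the lid back onto the lock and let go so that the brace stands locked by itself. Then lift the lid slightly until the brace is straight again, let go, press the knee of the brace down past straight so that it folds, and close the lid gently and fully. Never strain the brace so hard that its foot slips along its slot, and leave the other things on the bench where they stand.

Things in the scene. Friction and masses are not known exactly. Their poses are not given: they have to be found in the camera images.
- chest: Open wooden chest with pads inside, fixed to the bench: 200 deep (x) x 260 wide (y) x 110 high to the rim. Origin: centre of its underside; x points from the handle side (front, -x) to the hinge side, y to the left, z up. The steel folding brace is outside its -y wall. It stands in a different place, turned up to 0.3 rad, each time.
- lid (a joint): Lid angle, rad: 0 shut, grows as the front edge rises. Stiff hinges (friction about 1.0 N m) hold the lid at any angle: raising takes 2 to 8 N at the handle, less the higher it is, lowering up to 4 N. The brace becomes straight and stops the lid at 0.93 to 1.18 rad (differs each time, must be felt: the handle force rises steeply); on the lock the lid rests about 0.09 rad lower.
- lid_hinge (a point): Middle of the lid's hinge axis, which runs along the chest's y at its far (+x) rim: 100 mm towards +x of the chest's middle, 110 mm above the bench. The axes turn with the lid; with the lid shut they are the chest's. The lid is a 200 x 260 mm wooden board 14 mm thick, about 0.75 kg.
- lid_handle (a point): Middle of the lid's round steel bar handle: 12 mm thick, 110 long, parallel to the hinge, standing out 45 mm beyond the lid's front edge (39 mm clear gap from bar to lid) on 12 mm arms at its ends. It lies 245 mm from the hinge axis and 8 mm above it (118 mm above the bench with the lid shut). The axes turn with the lid. The gripped bar can turn between the pads.
- knee (a joint): Angle of the knee joint in mid brace, rad: about 0 with the lid shut (folded, knee low), 1.91 with the two links in line, 2.41 at its stop, knee above the straight line: locked. When the lid is drawn up until the brace is taut, a weak spring (0.07 N m) nudges the knee past straight to the locked side; easing the lid down about 0.09 rad then brings it to the stop.
- lower: Lower link of the brace, flat steel, with the thumb bar at its knee end. Origin: on the foot's pin; its x axis points along the link to the knee, 86 mm away. The upper link, 86 mm too, runs from the knee to a pin on the lid's side edge, 85 mm from the hinge axis; that pin is set up to 4 mm above or below the level of the hinge axis (lid shut), which is not measured.
- knee_bar (a point): On the axis of the knee's round thumb bar: 12 mm thick, standing out 64 mm to the chest's -y; this point is 52 mm out from the wall. Brace straight: about 50 mm above the rim. Pressing it square to the links (down and towards the hinge, 37 degrees off vertical) folds the brace; 10 mm past straight it stays folded. Takes under 12 N if the lid was first lifted till the brace is straight.
- foot (a joint): Position of the brace's foot in its level slot on the side wall, m: plus towards the hinge; starts between -0.004 and 0.004. Clamped by friction only, it slips at about 9 N: when the brace is taut and the handle is pulled up with over 7 N, when the lid on the lock is pushed down with over 5 N, or when the knee is pressed while the lid rests on the lock.
- brace_foot (a point): Pin of the brace's foot: 180 mm in front of the hinge axis and 30 mm below it (80 mm above the bench) when the foot is at 0. It must not shift by more than 2.5 mm.
- squeeze_bottle: Bystander: white plastic bottle, 60 across, 150 high, to the left of the chest. Origin: centre of its underside.
- jar: Bystander: clear jar with white lid, 56 across, 60 high, close to the left (+y) wall of the chest. Origin: centre of its underside.
- pad_tin: Bystander: flat metal tin, 64 across, 35 high, beside the chest's brace side, towards its rear. Origin: centre of its underside.
- burner: Bystander: black bench burner on a 70 mm square foot, 140 high, to the left. Origin: centre of its underside.
- mallet: Bystander: small hammer lying to the right, about 250 long. Origin: under its middle.
- driver: Bystander: screwdriver lying to the right, nearer the robot. Origin: under its middle.
- mouthpiece: Bystander: black mouthpiece standing upright, 26 across, 78 high, to the left near the robot. Origin: centre of its underside.

How it is judged:
By the outcome, as a careful person would: the job done as asked, in the order asked, and still so for the second after the job is handed in, with the robot touching nothing.
It also fails if it takes over 72 s, if anything falls off the work surface, if the arm or the gripper's body presses on something with over 40 N, if the wrist force passes 120 N, or if a joint passes its speed limit or range.

## Working session

There is one attempt and no reset: what is moved stays moved. The work goes in short steps, Python scripts to look and compute and a tool call to move; the robot and the scene stay as the last step left them, time stands still between calls to the robot, and variables do not carry over. Pictures are saved under pics/ and viewed, at most 10 in all, crops included, and the job is handed in when it is done.

Besides the shell and the picture viewer there is one more tool, called after "Call:" as a command line: name --pt "numbers of a row" for each row, then --argument value for the rest. step_arm: Moves the arm, as the interface text tells. Its arguments: {"type":"object","properties":{"moves":{"type":"array"},"newtons":{"type":"number"}},"required":["moves"]}

```bash
mkdir -p pics; ls
python3 - <<'E'
from bench import *
import cv2,numpy as np
np.set_printoptions(precision=4,suppress=True)
s=read_state();print({k:s[k] for k in s if k not in('qd','joint_torque')})
try: print(grasp_offset)
except Exception as e: print(e)
for c in("scene","top"):
    im=capture(c);cv2.imwrite(f"pics/{c}1.png",im)
    k=calibration(c);print(c,k)
    for t in("chest","lid_hinge","lid_handle","knee_bar","brace_foot","pad_tin","jar","squeeze_bottle"):
        try:
            r=place_of(c,t);print(t,[(np.round(q["centre"],1),round(q["confidence"],2)) for q in r[:2]])
        except Exception as e: print(t,e)
print(read_state()["time_s"])
E
```

```text
pics
{'time_s': 0.0, 'joint_pos': array([-67.8509,  39.5328, -11.1461,  89.7445,   9.0123,  51.7095,
       -12.3239]), 'tool_pos': array([0.2158, 0.5859, 0.2379]), 'eef_rot': array([[-0.9385,  0.3454, -0.0005],
       [ 0.3454,  0.9385, -0.0018],
       [-0.0001, -0.0018, -1.    ]]), 'wrist_force': array([ 0.3937,  0.2469, -0.4885]), 'moment': array([-0.0137,  0.026 , -0.0176]), 'grip_force': 0.0, 'gripper_width': 0.9970080853205606}
0.0187
scene {'camera_matrix': array([[502.0469,   0.    , 318.7892],
       [  0.    , 502.0469, 201.3504],
       [  0.    ,   0.    ,   1.    ]]), 'R': array([[-0.8019,  0.5973, -0.0152],
       [ 0.409 ,  0.5301, -0.7427],
       [-0.4356, -0.6018, -0.6694]]), 't': array([ 0.4451, -0.1344,  1.6653])}
chest [(array([241.9, 300.4]), 0.59)]
lid_hinge [(array([224.9, 259.7]), 0.69)]
lid_handle [(array([194.2, 337.7]), 0.95), (array([270.3, 443.6]), 0.2)]
knee_bar []
brace_foot []
pad_tin [(array([210.4, 241.4]), 0.57)]
jar [(array([287.5, 325.5]), 0.91)]
squeeze_bottle [(array([345.2, 413. ]), 0.59)]
top {'camera_matrix': array([[384.7326,   0.    , 323.9806],
       [  0.    , 384.7326, 199.9484],
       [  0.    ,   0.    ,   1.    ]]), 'R': array([[-0.102 , -0.9948,  0.0015],
       [-0.9739,  0.0995, -0.2041],
       [ 0.2029, -0.0223, -0.9789]]), 't': array([0.0312, 0.5265, 1.0205])}
chest [(array([173.4, 312.6]), 0.75)]
lid_hinge [(array([128.2, 317.9]), 0.77)]
lid_handle [(array([212.3, 312.4]), 0.77), (array([170.3, 314.6]), 0.7)]
knee_bar [(array([173.6, 378.6]), 0.71)]
brace_foot [(array([195. , 364.1]), 0.53)]
pad_tin [(array([143.5, 381.3]), 0.97), (array([282.9, 469.6]), 0.3)]
jar [(array([162.7, 250. ]), 0.68)]
squeeze_bottle [(array([195.9, 172.8]), 0.86)]
0.9
```

View pics/scene1.png

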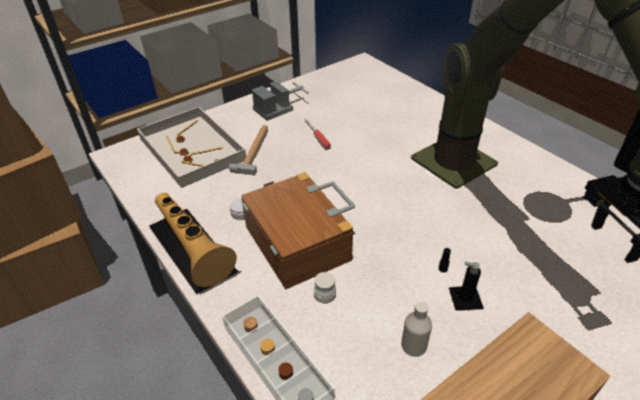

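View pics/top1.png

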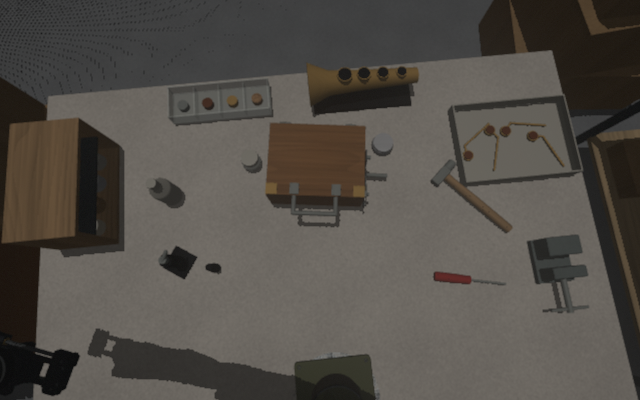

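```bash
cat > h.py <<'E'
from bench import *
import cv2,numpy as np
np.set_printoptions(precision=4,suppress=True)
def ray(c,rc,z,k=None):
    k=k or calibration(c);K,R,t=map(np.array,(k["camera_matrix"],k["R"],k["t"]))
    d=R.T@np.linalg.solve(K,[rc[1],rc[0],1.]);o=-R.T@t
    return o+d*(z-o[2])/d[2]
E
python3 - <<'E'
from h import *
for c,n,rc,z in [("top","hinge",(128.2,317.9),.11),("top","handle",(212.3,312.4),.118),("top","kneebar",(173.6,378.6),.06),("top","foot",(195,364.1),.08),("scene","handle",(194.2,337.7),.118),("scene","hinge",(224.9,259.7),.11),("top","tin",(143.5,381.3),0),("top","jar",(162.7,250),0),("top","chest",(173.4,312.6),0)]:
    print(c,n,ray(c,rc,z))
E
```

```text
top hinge [ 0.7178 -0.0252  0.11  ]
top handle [0.4841 0.0123 0.118 ]
top kneebar [ 0.5856 -0.1833  0.06  ]
top foot [ 0.5242 -0.1324  0.08  ]
scene handle [0.4909 0.0032 0.118 ]
scene hinge [ 0.7193 -0.0326  0.11  ]
top tin [ 0.6944 -0.2144  0.    ]
top jar [0.6742 0.1852 0.    ]
top chest [0.6221 0.0017 0.    ]
```

Both pictures agree: the chest is shut, the handle bar is at top (212, 293–338), and the knee bar sticks out at (177, 367–387) with the tin behind it at (144, 383). Chest x runs about −9° in the world. I'll move over the handle now.

Call:
step_arm --pt "-0.028 -0.028 -0.003 0 0.3" --pt "-0.028 -0.028 -0.003 0 0.3" --pt "-0.028 -0.028 -0.003 0 0.3" --pt "-0.028 -0.028 -0.003 0 0.3" --pt "-0.028 -0.028 -0.003 0 0.3" --pt "-0.028 -0.028 -0.003 0 0.3" --pt "-0.028 -0.028 -0.003 0 0.3" --pt "-0.028 -0.028 -0.003 0 0.3" --pt "-0.028 -0.028 -0.003 0 0.3" --pt "-0.028 -0.028 -0.003 0 0.3" --pt "-0.028 -0.028 -0.003 0 0.3" --pt "-0.028 -0.028 -0.003 0 0.3"

```text
time_s: 1.9
tool_pos: [0.4158, 0.1534, 0.2751]
eef_rot: [[-0.938, 0.345, 0.001], [0.345, 0.938, 0.0], [-0.001, 0.001, -1.0]]
wrist_force: [0.8, 0.6, 0.3]
gripper_width: 0.648
grip_force: 0.0
```

Call:
step_arm --pt "-0.028 -0.028 0 0 -0.3" --pt "-0.028 -0.028 0 0 -0.3" --pt "-0.028 -0.028 0 0.12 -0.3" --pt "-0.021 -0.028 0 0.12 -0.3" --pt "0 0 0 0.12 -0.3" --pt "0 0 0 0.12 -0.3" --pt "0 0 0 0.12 -0.3" --pt "0 0 0 0.12 -0.3" --pt "0 0 0 0.12 -0.3" --pt "0 0 0 0.12 -0.3" --pt "0 0 0 0.12 -0.3" --pt "0 0 0 0.12 -0.3"

```text
time_s: 2.9
tool_pos: [0.471, 0.0129, 0.2749]
eef_rot: [[-0.012, 1.0, 0.0], [1.0, 0.012, 0.0], [0.0, 0.0, -1.0]]
wrist_force: [0.8, -0.1, 1.2]
gripper_width: 0.35
grip_force: 0.0
```

Run:
```python
from h import *
s=read_state();print(s["time_s"],s["tool_pos"],s["eef_rot"],s["gripper_width"],s["joint_pos"],s["wrist_force"])
k=calibration("wrist");im=capture("wrist");cv2.imwrite("pics/w1.png",im)
for t,z in(("lid_handle",.118),("lid_hinge",.11),("knee_bar",.06),("brace_foot",.08)):
    for q in place_of("wrist",t)[:2]: print(t,np.round(q["centre"],1),round(q["confidence"],2),ray("wrist",q["centre"],z,k))
im=capture("top")
for n,rc in(("farL",(125,268)),("farR",(126,366)),("frontL",(197,267)),("frontR",(206,364))):print(n,ray("top",rc,.12))
for n,rc in(("barL",(212,293)),("barR",(212,338))):print(n,ray("top",rc,.12))
```

```text
2.9 [0.471  0.0129 0.2749] [[-0.0122  0.9999  0.0005]
 [ 0.9999  0.0122  0.0003]
 [ 0.0003  0.0005 -1.    ]] 0.35047048252380253 [-11.4303  25.1773   6.319  113.2408  -4.0505  41.7583  -1.9843] [ 0.7563 -0.1122  1.2098]
lid_handle [184.5 329.4] 0.59 [0.4827 0.0089 0.118 ]
lid_hinge [217.9 569.6] 0.94 [ 0.7226 -0.0241  0.11  ]
farL [0.7367 0.1097 0.12  ]
farR [ 0.7067 -0.1561  0.12  ]
frontL [0.5364 0.1268 0.12  ]
frontR [ 0.4866 -0.1233  0.12  ]
barL [0.4897 0.0624 0.12  ]
barR [ 0.4777 -0.0541  0.12  ]
```

View pics/w1.png

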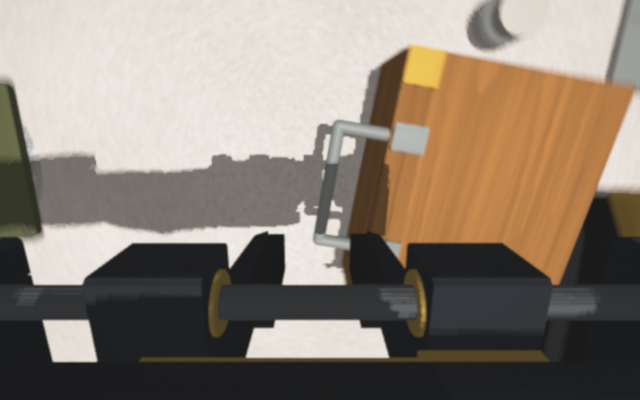

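The wrist picture shows the bar from (row 123, col 342) to (241, 318). The lid's corners are at (46, 412) and (88, 634). Next I'll work out the yaw and the handle offset.

Run:
```python
from h import *
P=lambda r,c,z:ray("wrist",(r,c),z)[:2]
a,b=P(123,342,.118),P(241,318,.118)
print("bar",a,b,np.degrees(np.arctan2(*(a-b))),(a+b)/2,np.linalg.norm(a-b))
for z in(.117,.124):
    c1,c2,c3=P(46,412,z),P(88,634,z),P(245,385,z)
    print(c1,c2,c3,"side",np.degrees(np.arctan2(*(c2-c1)[::-1])),"front",np.degrees(np.arctan2(*(c1-c3))),np.linalg.norm(c1-c2))
```

```text
bar [0.4922 0.0658] [ 0.4731 -0.0484] 9.487921496910504 [0.4826 0.0087] 0.115822631309758
[0.5491 0.1309] [0.7469 0.101 ] [ 0.5397 -0.0517] side -8.60030067652492 front 2.953704773838659 0.2000601978786398
[0.5473 0.1298] [0.7406 0.1005] [ 0.5381 -0.0487] side -8.600300676524926 front 2.953704773838665 0.19546248049557038
```

Call:
step_arm --pt "0 0 0 0.081 -0.3" --pt "0 0 0 0.081 -0.3" --pt "-0.002 0.0125 0.02 0 -0.3" --pt "0 0 0.04 0 -0.3" --pt "0 0 0.04 0 -0.3" --pt "0 0 0.03 0 -0.3" --pt "0 0 0.02 0 -0.3" --pt "0 0 0.0255 0 -0.3" --pt "0 0 0 0 -0.3"

```text
time_s: 3.95
tool_pos: [0.4808, 0.0091, 0.0957]
eef_rot: [[0.142, 0.99, -0.007], [0.99, -0.142, 0.0], [-0.001, -0.007, -1.0]]
wrist_force: [-0.2, -0.6, -0.5]
gripper_width: 0.35
grip_force: 0.0
```

Run:
```python
from h import *
s=read_state();print(s["time_s"],s["tool_pos"],s["eef_rot"],s["wrist_force"])
k=calibration("wrist");im=capture("wrist");cv2.imwrite("pics/w2.png",im)
for t,z in(("lid_handle",.118),("lid_hinge",.11)):
    for q in place_of("wrist",t)[:2]: print(t,np.round(q["centre"],1),round(q["confidence"],2),ray("wrist",q["centre"],z,k))
```

```text
3.95 [0.4808 0.0091 0.0957] [[ 0.142   0.9898 -0.0068]
 [ 0.9899 -0.142   0.0004]
 [-0.0006 -0.0068 -1.    ]] [-0.1841 -0.6001 -0.4529]
lid_handle [273.5 321.5] 0.9 [0.4826 0.0083 0.118 ]
```

View pics/w2.png

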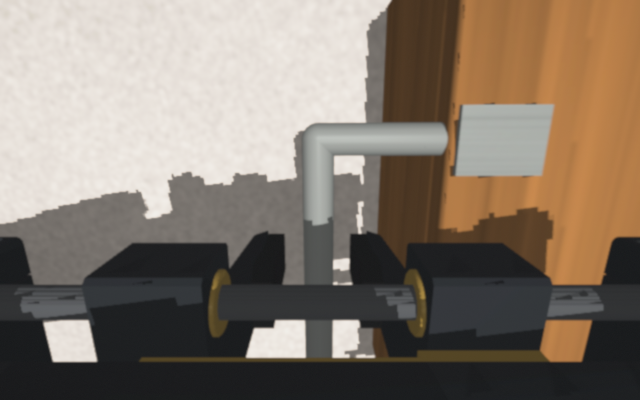

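The bar is centred between the pads (col 320) and square to them, so I'll grip it.

Call:
step_arm --pt "0 0.001 -0.003 0 -0.3" --pt "0 0 0 0 -1" --pt "0 0 0 0 -1" --pt "0 0 0 0 -1" --pt "0 0 0 0 -1" --pt "0 0 0 0 -1" --newtons 15

```text
time_s: 4.6
tool_pos: [0.4816, 0.0093, 0.1029]
eef_rot: [[0.143, 0.99, -0.004], [0.99, -0.143, 0.001], [0.0, -0.004, -1.0]]
wrist_force: [-6.1, 0.5, 7.8]
gripper_width: 0.13
grip_force: 15.0
```

Call:
step_arm --pt "0 0.0002 -0.0049 0 -1" --pt "0 0.0003 -0.0049 0 -1" --pt "0 0.0004 -0.0049 0 -1" --pt "0 0.0005 -0.0049 0 -1" --pt "0 0.0006 -0.0049 0 -1" --pt "0 0.0007 -0.0049 0 -1" --pt "0 0.0008 -0.0048 0 -1" --pt "0 0.0009 -0.0048 0 -1" --pt "0 0.001 -0.0048 0 -1" --pt "0 0.0011 -0.0048 0 -1" --pt "0 0.0012 -0.0048 0 -1" --pt "0 0.0013 -0.0047 0 -1"

```text
time_s: 5.6
tool_pos: [0.4898, 0.0081, 0.1601]
eef_rot: [[0.143, 0.99, -0.006], [0.99, -0.143, 0.001], [-0.0, -0.006, -1.0]]
wrist_force: [-5.3, 2.9, -6.1]
gripper_width: 0.131
grip_force: 15.0
```

Call:
step_arm --pt "0 0.0004 -0.0047 0 -1" --pt "0 0.0015 -0.0047 0 -1" --pt "0 0.0016 -0.0046 0 -1" --pt "0 0.0016 -0.0046 0 -1" --pt "0 0.0017 -0.0046 0 -1" --pt "0 0.0018 -0.0045 0 -1" --pt "0 0.0019 -0.0045 0 -1" --pt "0 0.002 -0.0045 0 -1" --pt "0 0.0021 -0.0044 0 -1" --pt "0 0.0022 -0.0044 0 -1" --pt "0 0.0023 -0.0043 0 -1" --pt "0 0.0024 -0.0043 0 -1"

```text
time_s: 6.6
tool_pos: [0.5106, 0.0053, 0.2141]
eef_rot: [[0.143, 0.99, -0.007], [0.99, -0.143, 0.001], [-0.0, -0.008, -1.0]]
wrist_force: [-8.3, 2.8, -4.1]
gripper_width: 0.129
grip_force: 15.0
```

Call:
step_arm --pt "0 0.0019 -0.0044 0 -1" --pt "0 0.002 -0.0044 0 -1" --pt "0 0.0021 -0.0043 0 -1" --pt "0 0.0023 -0.0042 0 -1" --pt "0 0.0028 -0.004 0 -1" --pt "0 0.0029 -0.004 0 -1" --pt "0 0.0029 -0.0039 0 -1" --pt "0 0.003 -0.0039 0 -1" --pt "0 0.0031 -0.0038 0 -1" --pt "0 0.0032 -0.0037 0 -1" --pt "0 0.0032 -0.0037 0 -1" --pt "0 0.0033 -0.0036 0 -1"

```text
time_s: 7.6
tool_pos: [0.5432, 0.0008, 0.2623]
eef_rot: [[0.143, 0.99, -0.007], [0.99, -0.143, 0.002], [0.001, -0.007, -1.0]]
wrist_force: [-9.1, 3.5, -0.4]
gripper_width: 0.128
grip_force: 15.0
```

Run:
```python
from h import *
from scipy.optimize import least_squares as LS
p=np.array([[.4816,.0093,.1029],[.4898,.0081,.1601],[.5106,.0053,.2141],[.5432,.0008,.2623]])
d=p-p[0];q=np.c_[d[:,:2]@[.989,-.1495],d[:,2]]
r=LS(lambda v:np.hypot(q[:,0]-v[0],q[:,1]-v[1])-v[2],[.245,-.008,.245]);print(q,r.x,r.fun)
c=LS(lambda v:np.hypot(q[:,0]-v[0],q[:,1]-v[1])-.2451,[.245,-.008]);print(c.x,c.fun)
s=read_state();print(s["moment"],s["wrist_force"])
```

```text
[[0.     0.    ]
 [0.0083 0.0572]
 [0.0293 0.1112]
 [0.0622 0.1594]] [ 0.2553 -0.0078  0.2554] [ 0. -0.  0. -0.]
[ 0.2454 -0.0039] [ 0.0003 -0.0003 -0.0003  0.0003]
[ 0.5857  2.0358 -0.0217] [-9.0567  3.51   -0.4495]
```

Call:
step_arm --pt "0 0.0029 -0.0039 0 -1" --pt "0 0.0031 -0.0039 0 -1" --pt "0 0.0034 -0.0035 0 -1" --pt "0 0.0035 -0.0034 0 -1" --pt "0 0.0036 -0.0034 0 -1" --pt "0 0.0036 -0.0033 0 -1" --pt "0 0.0037 -0.0032 0 -1" --pt "0 0.0038 -0.0031 0 -1" --pt "0 0.0038 -0.0031 0 -1" --pt "0 0 0 0 -1" --pt "0 0 0 0 -1"

```text
time_s: 8.52
tool_pos: [0.5763, -0.0038, 0.2943]
eef_rot: [[0.143, 0.99, -0.002], [0.99, -0.143, 0.002], [0.001, -0.002, -1.0]]
wrist_force: [-7.5, 2.1, 4.0]
gripper_width: 0.129
grip_force: 15.0
```

```bash
cat >> h.py <<'E'
U=np.array([.9898,-.1425,0])   # chest x
def arc(s=None):
    s=s or read_state();p=np.array(s["tool_pos"])-[.4816,.0093,.1029]
    a,b=p@U,p[2];ph=np.arctan2(b+.0039,.2454-a);f=np.array(s["wrist_force"]);fx,fz=f@U,f[2]
    print("t",round(s["time_s"],2),"theta",round(ph-.0159,4),"r-err mm",round(1e3*(np.hypot(b+.0039,.2454-a)-.2451),2),"Ftan",round(fx*np.sin(ph)+fz*np.cos(ph),2),"Frad_out",round(-fx*np.cos(ph)+fz*np.sin(ph),2),"pos",s["tool_pos"])
    return ph
E
python3 - <<'E'
from h import *
arc()
im=capture("top")
for t in("knee_bar","brace_foot","lid_handle"):
    print(t,[(np.round(q["centre"],1),round(q["confidence"],2)) for q in place_of("top",t)[:2]])
im2=capture("scene")
for t in("knee_bar","brace_foot"):
    print(t,[(np.round(q["centre"],1),round(q["confidence"],2)) for q in place_of("scene",t)[:2]])
cv2.imwrite("pics/c1.png",np.hstack([cv2.resize(im[110:230,300:420],(400,400)),cv2.resize(im2[140:260,200:320],(400,400))]))
E
```

```text
t 8.52 theta 0.9006 r-err mm 1.07 Ftan -3.72 Frad_out 7.9 pos [ 0.5763 -0.0038  0.2943]
knee_bar [(array([159.8, 384.7]), 0.64), (array([195. , 366.4]), 0.47)]
brace_foot []
lid_handle []
knee_bar []
brace_foot []
```

View pics/c1.png

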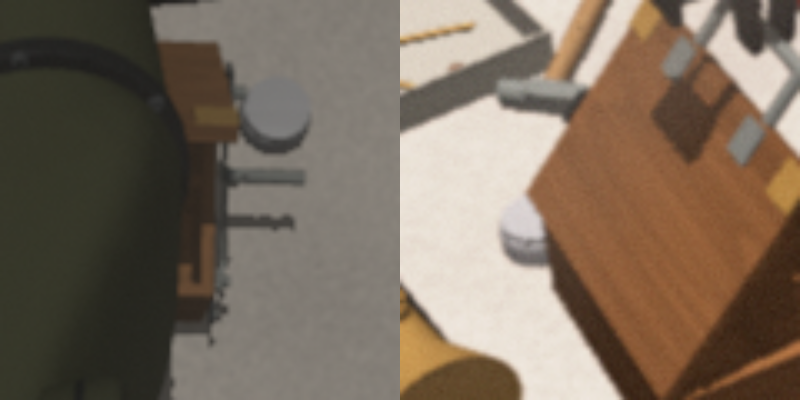

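The crop shows the knee bar at top picture row ≈163 (cols 369–391), well clear of the tin; its shadow lies below it at row 176. The lid is at about 0.90 rad. I'll estimate the taut angle from the linkage.

```bash
cat >> h.py <<'E'
from scipy.optimize import brentq
HG=np.array([.4816,.0093,0])+.2454*U; HG[2]=.110; V=np.array([.1425,.9898,0])
def proj(c,X):
    k=calibration(c);x=np.array(k["camera_matrix"])@(np.array(k["R"])@X+np.array(k["t"]));return x[1]/x[2],x[0]/x[2]
def knee(th,f,p,up=-1):
    F=np.array([-.18+f,-.03]);g=lambda t:np.array([-.085*np.cos(t)-p*np.sin(t)*1,.085*np.sin(t)+p*np.cos(t)])
    def sag(t): return np.hypot(*(g(t)-F))-.172
    P=g(th);d=np.hypot(*(P-F));u=(P-F)/d;n=np.array([-u[1],u[0]]);h=np.sqrt(max(0,.086**2-d*d/4))
    return (F+P)/2+up*h*n,F,brentq(sag,.5,1.5)
def bar(th,f,p,a,b,up=-1):
    K,F,ts=knee(th,f,p,up);u=(K-F)/.086;Q=K+a*u+b*np.array([-u[1],u[0]])
    return HG+Q[0]*U-.182*V+np.array([0,0,Q[1]]),ts
E
python3 - <<'E'
from h import *
print(HG)
for ab in((0,0),(0,.035),(.02,.02),(.035,0)):
  for f,p in((0,0),(.004,0),(-.004,0),(0,.004),(0,-.004)):
    B0,ts=bar(0,f,p,*ab);B1,_=bar(.90,f,p,*ab);Bs,_=bar(ts,f,p,*ab)
    print(ab,f,p,"straight",round(ts,3),"shut",np.round(proj("top",B0),1),"0.90",np.round(proj("top",B1),1),B1[2],"zs",round(Bs[2],3))
E
```

```text
[ 0.7245 -0.0257  0.11  ]
(0, 0) 0 0 straight 1.045 shut [175.5 379.2] 0.90 [163.1 383.2] 0.10284160899613841 zs 0.132
(0, 0) 0.004 0 straight 1.083 shut [174.5 379.2] 0.90 [161.7 383. ] 0.10023028964172258 zs 0.133
(0, 0) -0.004 0 straight 1.007 shut [176.4 379.2] 0.90 [164.5 383.3] 0.10604864101953246 zs 0.131
(0, 0) 0 0.004 straight 1.064 shut [174.4 379.4] 0.90 [163.1 383.2] 0.10366196780734892 zs 0.133
(0, 0) 0 -0.004 straight 1.027 shut [176.6 379. ] 0.90 [163.1 383.1] 0.10221672460461112 zs 0.13
(0, 0.035) 0 0 straight 1.045 shut [165.7 380.7] 0.90 [162.6 385.1] 0.13658452404405033 zs 0.16
(0, 0.035) 0.004 0 straight 1.083 shut [164.6 380.6] 0.90 [160.8 385. ] 0.13424813014317608 zs 0.16
(0, 0.035) -0.004 0 straight 1.007 shut [166.8 380.7] 0.90 [164.6 385.2] 0.1394045212656618 zs 0.159
(0, 0.035) 0 0.004 straight 1.064 shut [164.9 380.9] 0.90 [162.7 385.1] 0.1373111222076622 zs 0.161
(0, 0.035) 0 -0.004 straight 1.027 shut [166.5 380.5] 0.90 [162.5 385. ] 0.13602867275159394 zs 0.159
(0.02, 0.02) 0 0 straight 1.045 shut [165.8 379.5] 0.90 [155.3 384.6] 0.12743527682992756 zs 
[... 221 characters left out ...]
02) 0 0.004 straight 1.064 shut [164.6 379.7] 0.90 [155.3 384.7] 0.12839283924711073 zs 0.161
(0.02, 0.02) 0 -0.004 straight 1.027 shut [167.  379.3] 0.90 [155.2 384.6] 0.12670451797206567 zs 0.158
(0.035, 0) 0 0 straight 1.045 shut [168.3 378.3] 0.90 [150.1 383.8] 0.11213761265735753 zs 0.153
(0.035, 0) 0.004 0 straight 1.083 shut [167.5 378.2] 0.90 [148.8 383.6] 0.10846354705405153 zs 0.154
(0.035, 0) -0.004 0 straight 1.007 shut [169.1 378.4] 0.90 [151.5 384. ] 0.11664983213213287 zs 0.152
(0.035, 0) 0 0.004 straight 1.064 shut [166.8 378.5] 0.90 [150.1 383.9] 0.11329183842661882 zs 0.155
(0.035, 0) 0 -0.004 straight 1.027 shut [169.8 378.1] 0.90 [150.1 383.7] 0.11125841485067378 zs 0.151
```

Call:
step_arm --pt "0 0.0014 -0.0015 0 -1" --pt "0 0.0014 -0.0015 0 -1" --pt "0 0.0014 -0.0014 0 -1" --pt "0 0.0014 -0.0014 0 -1" --pt "0 0.0014 -0.0014 0 -1" --pt "0 0.0014 -0.0014 0 -1"

```text
time_s: 9.37
tool_pos: [0.5858, -0.0051, 0.3018]
eef_rot: [[0.143, 0.99, -0.0], [0.99, -0.143, 0.001], [0.001, -0.0, -1.0]]
wrist_force: [-2.3, 3.5, -6.6]
gripper_width: 0.126
grip_force: 15.0
```

Run:
```python
from h import *
arc()
im=capture("top")
cv2.imwrite("pics/c2.png",cv2.resize(im[130:200,350:420],(500,500),interpolation=cv2.INTER_CUBIC))
print([(np.round(q["centre"],1),round(q["confidence"],2)) for q in place_of("top","knee_bar")[:2]])
g=im.mean(2);print(np.round(g[148:186,374:389].mean(1)).astype(int))
```

```text
t 9.37 theta 0.9501 r-err mm 1.44 Ftan -6.02 Frad_out -3.83 pos [ 0.5858 -0.0051  0.3018]
[(array([160.8, 383.3]), 0.54)]
[115 112 101  80  63  64  70  86 114 126 125 125 110  93  93  86  72 105
 126 126 126 126 126 125 125 125 125 103  72  67  66 103 124 124 124 125
 125 125]
```

Call:
step_arm --pt "0 0.0012 -0.0003 0 -1" --pt "0 0.001 -0.0004 0 -1" --pt "0 0.0009 -0.0006 0 -1" --pt "0 0.0008 -0.0006 0 -1"

```text
time_s: 9.8
tool_pos: [0.5889, -0.0056, 0.3039]
eef_rot: [[0.143, 0.99, -0.002], [0.99, -0.143, 0.001], [0.001, -0.002, -1.0]]
wrist_force: [-6.9, 3.8, 0.1]
gripper_width: 0.129
grip_force: 15.0
```

```bash
python3 -c "
from h import *
arc()"
```

```text
t 9.8 theta 0.9654 r-err mm 1.44 Ftan -6.11 Frad_out 4.15 pos [ 0.5889 -0.0056  0.3039]
```

Call:
step_arm --pt "0 0.0007 -0.0007 0 -1" --pt "0 0.0008 -0.0006 0 -1" --pt "0 0.0008 -0.0006 0 -1" --pt "0 0.0008 -0.0006 0 -1"

```text
time_s: 10.13
tool_pos: [0.5924, -0.006, 0.3063]
eef_rot: [[0.143, 0.99, -0.001], [0.99, -0.143, 0.001], [0.001, -0.001, -1.0]]
wrist_force: [-5.3, 4.3, -0.2]
gripper_width: 0.125
grip_force: 15.0
```

```bash
python3 -c "
from h import *
arc()"
```

```text
t 10.13 theta 0.9825 r-err mm 1.55 Ftan -5.04 Frad_out 2.95 pos [ 0.5924 -0.006   0.3063]
```

Call:
step_arm --pt "0 0.0008 -0.0006 0 -1" --pt "0 0.0008 -0.0006 0 -1" --pt "0 0.0008 -0.0006 0 -1" --pt "0 0.0008 -0.0005 0 -1"

```text
time_s: 10.47
tool_pos: [0.5957, -0.0065, 0.3086]
eef_rot: [[0.143, 0.99, -0.001], [0.99, -0.143, 0.001], [0.001, -0.001, -1.0]]
wrist_force: [-3.8, 4.8, -2.1]
gripper_width: 0.127
grip_force: 15.0
```

Call:
step_arm --pt "0.0003 0.0009 -0.0005 0 -1" --pt "0.0003 0.0009 -0.0005 0 -1" --pt "0 0.0009 -0.0005 0 -1"

```text
time_s: 10.72
tool_pos: [0.5983, -0.0069, 0.3102]
eef_rot: [[0.143, 0.99, -0.001], [0.99, -0.143, 0.001], [0.0, -0.001, -1.0]]
wrist_force: [-5.4, 3.2, -0.3]
gripper_width: 0.129
grip_force: 15.0
```

Run:
```python
from h import *
arc()
im=capture("top")
cv2.imwrite("pics/c3.png",cv2.resize(im[130:200,350:420],(560,560),interpolation=cv2.INTER_CUBIC))
g=im.mean(2);print(np.round(g[148:186,374:389].mean(1)).astype(int))
for f in(-.004,0,.004):
  for p in(-.004,0,.004):
    B,ts=bar(1.01,f,p,0,0);B9,_=bar(.95,f,p,0,0); print(f,p,round(ts,3),np.round(proj("top",B)[0],1),round(B[2],3),np.round(proj("top",B9)[0],1),round(B9[2],3))
```

```text
t 10.72 theta 1.0115 r-err mm 1.69 Ftan -5.16 Frad_out 2.75 pos [ 0.5983 -0.0069  0.3102]
[115 112 102  80  64  64  70  86 114 126 126 125 114  97  92  87  73  98
 122 126 127 126 126 126 125 126 126 126 114  86  66  65  90 116 124 125
 125 125]
-0.004 -0.004 0.99 165.7 0.13 164.7 0.114
-0.004 0 1.007 166.2 0.131 164.6 0.113
-0.004 0.004 1.025 165.4 0.124 164.6 0.113
0 -0.004 1.027 163.6 0.121 163.1 0.109
0 0 1.045 163.5 0.118 163.1 0.109
0 0.004 1.064 163.4 0.117 163.1 0.109
0.004 -0.004 1.064 161.8 0.114 161.6 0.105
0.004 0 1.083 161.8 0.113 161.6 0.106
0.004 0.004 1.103 161.7 0.113 161.6 0.106
```

View pics/c3.png

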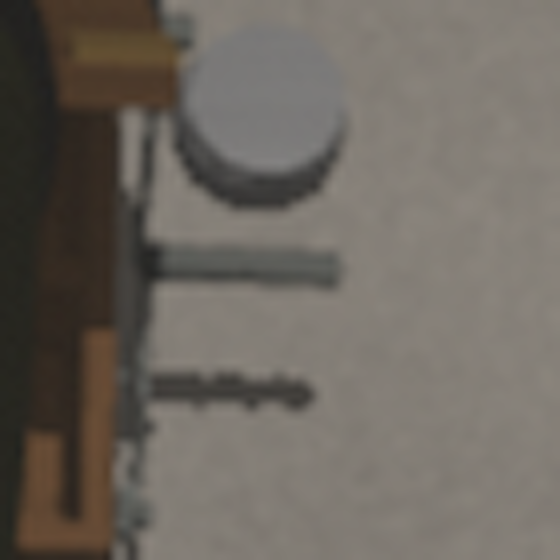

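The crop shows the bar at row ≈162.7, cols 369–392, barely changed, so the brace is not near straight yet; I estimate 1.04–1.09 rad. I'll carry on in small steps.

Call:
step_arm --pt "0 0.0008 -0.0006 0 -1" --pt "0 0.0008 -0.0006 0 -1" --pt "0 0.0009 -0.0005 0 -1" --pt "0 0.0009 -0.0005 0 -1"

```text
time_s: 11.1
tool_pos: [0.6019, -0.0073, 0.3125]
eef_rot: [[0.143, 0.99, -0.0], [0.99, -0.143, 0.001], [0.001, -0.001, -1.0]]
wrist_force: [-5.6, 4.0, -1.2]
gripper_width: 0.125
grip_force: 15.0
```

Call:
step_arm --pt "0 0.0009 -0.0005 0 -1"

```text
time_s: 11.18
tool_pos: [0.6027, -0.0075, 0.313]
eef_rot: [[0.143, 0.99, -0.001], [0.99, -0.143, 0.001], [0.001, -0.001, -1.0]]
wrist_force: [-4.4, 3.8, -1.5]
gripper_width: 0.128
grip_force: 15.0
```

Call:
step_arm --pt "0 0.0006 -0.0004 0 -1" --pt "0 0.0006 -0.0004 0 -1" --pt "0 0.0006 -0.0004 0 -1"

```text
time_s: 11.43
tool_pos: [0.6048, -0.0078, 0.3143]
eef_rot: [[0.143, 0.99, 0.0], [0.99, -0.143, 0.001], [0.001, 0.0, -1.0]]
wrist_force: [-3.7, 3.8, -1.0]
gripper_width: 0.127
grip_force: 15.0
```

Ftan is about 4.1 N, so it isn't taut.

Call:
step_arm --pt "0 0.0006 -0.0003 0 -1" --pt "0 0.0006 -0.0003 0 -1" --pt "0 0.0006 -0.0003 0 -1"

```text
time_s: 11.68
tool_pos: [0.6067, -0.008, 0.3154]
eef_rot: [[0.143, 0.99, 0.001], [0.99, -0.143, 0.001], [0.001, 0.001, -1.0]]
wrist_force: [-4.3, 3.3, -0.3]
gripper_width: 0.125
grip_force: 15.0
```

Call:
step_arm --pt "0 0.0006 -0.0003 0 -1" --pt "0 0.0006 -0.0003 0 -1" --pt "0 0.0006 -0.0003 0 -1"

```text
time_s: 11.93
tool_pos: [0.6083, -0.0082, 0.3163]
eef_rot: [[0.143, 0.99, 0.0], [0.99, -0.143, 0.001], [0.001, 0.0, -1.0]]
wrist_force: [-6.1, 3.8, 1.0]
gripper_width: 0.127
grip_force: 15.0
```

Run:
```python
from h import *
arc()
im=capture("top")
g=im.mean(2);print(np.round(g[156:186,374:389].mean(1)).astype(int))
arc()
```

```text
t 11.93 theta 1.0591 r-err mm 1.96 Ftan -5.31 Frad_out 3.99 pos [ 0.6083 -0.0082  0.3163]
[115 126 126 125 126 127 123 105  93  90  79  78 110 126 126 125 125 126
 126 126 126 125 125 125 125 113  84  65  65  93]
t 11.98 theta 1.0589 r-err mm 1.97 Ftan -4.44 Frad_out 3.22 pos [ 0.6082 -0.0082  0.3163]
```

The bar has jumped to row 165 and its shadow to 183.5, so the brace is nearly straight. I'll go in tiny steps with holds.

Call:
step_arm --pt "0 0.0004 -0.0003 0 -1" --pt "0 0 0 0 -1" --pt "0 0 0 0 -1"

```text
time_s: 12.23
tool_pos: [0.6082, -0.0082, 0.3163]
eef_rot: [[0.143, 0.99, -0.001], [0.99, -0.143, 0.001], [0.001, -0.001, -1.0]]
wrist_force: [-4.9, 2.5, 0.1]
gripper_width: 0.131
grip_force: 15.0
```

```bash
cat > m.py <<'E'
from h import *
arc()
g=capture("top").mean(2);print(np.round(g[156:196,374:389].mean(1)).astype(int))
E
python3 m.py
```

```text
t 12.23 theta 1.059 r-err mm 2.0 Ftan -4.51 Frad_out 2.51 pos [ 0.6082 -0.0082  0.3163]
[115 126 126 126 126 127 123 105  93  90  79  78 110 127 126 126 126 126
 126 126 126 125 125 125 125 113  84  65  65  93 119 125 125 125 125 124
 123 123 123 123]
```

Call:
step_arm --pt "0 0.0006 -0.0003 0 -1" --pt "0 0.0004 -0.0003 0 -1" --pt "0 0 0 0 -1"

```text
time_s: 12.53
tool_pos: [0.6082, -0.0082, 0.3164]
eef_rot: [[0.143, 0.99, -0.004], [0.99, -0.143, 0.001], [0.0, -0.004, -1.0]]
wrist_force: [-7.8, 3.7, -0.8]
gripper_width: 0.124
grip_force: 15.0
```

```bash
python3 m.py
```

```text
t 12.53 theta 1.059 r-err mm 2.03 Ftan -7.64 Frad_out 3.25 pos [ 0.6082 -0.0082  0.3164]
[115 126 126 125 126 127 123 105  92  90  79  78 110 127 126 126 125 126
 126 126 126 125 125 125 125 113  84  65  65  93 119 125 125 125 125 124
 123 123 124 124]
```

Taut: the force rose to 7.6 N with no motion. I'll ease back, hold, then lower a little and see which way the knee goes.

Call:
step_arm --pt "0 -0.0005 0.0002 0 -1" --pt "0 0 0 0 -1" --pt "0 0 0 0 -1" --pt "0 0 0 0 -1"

```text
time_s: 12.92
tool_pos: [0.6082, -0.0082, 0.3163]
eef_rot: [[0.143, 0.99, -0.002], [0.99, -0.143, 0.001], [0.001, -0.002, -1.0]]
wrist_force: [-5.5, 3.7, -1.5]
gripper_width: 0.126
grip_force: 15.0
```

Call:
step_arm --pt "0 -0.0009 0.0005 0 -1" --pt "0 -0.0009 0.0005 0 -1" --pt "0 -0.0009 0.0005 0 -1" --pt "0 0 0 0 -1"

```text
time_s: 13.25
tool_pos: [0.608, -0.0082, 0.3161]
eef_rot: [[0.143, 0.99, 0.004], [0.99, -0.143, 0.0], [0.001, 0.004, -1.0]]
wrist_force: [-1.9, 4.0, 4.1]
gripper_width: 0.126
grip_force: 15.0
```

```bash
python3 m.py
```

```text
t 13.25 theta 1.0577 r-err mm 1.92 Ftan -0.17 Frad_out 4.75 pos [ 0.608  -0.0082  0.3161]
[115 126 126 126 126 127 126 108  92  90  80  75 108 126 126 126 126 126
 126 126 126 125 125 125 125 119  91  65  65  83 114 125 125 125 125 124
 123 123 123 123]
```

Call:
step_arm --pt "0 -0.0012 0.0005 0 -1" --pt "0 -0.0012 0.0005 0 -1" --pt "0 -0.0012 0.0005 0 -1" --pt "0 0 0 0 -1"

```text
time_s: 13.63
tool_pos: [0.6034, -0.0076, 0.3136]
eef_rot: [[0.143, 0.99, 0.001], [0.99, -0.143, 0.0], [0.001, 0.001, -1.0]]
wrist_force: [-0.9, 3.8, 3.9]
gripper_width: 0.128
grip_force: 15.0
```

```bash
python3 m.py
```

```text
t 13.63 theta 1.0364 r-err mm 1.95 Ftan 0.74 Frad_out 4.11 pos [ 0.6034 -0.0076  0.3136]
[115 126 126 125 126 127 127 127 110  92  93  86  71 100 124 125 126 126
 125 126 126 125 125 125 125 124 125 112  82  65  65  90 117 125 125 124
 123 123 123 123]
```

It has passed straight: the bar rises (row 166.5, shadow 185.5) as the lid lowers. I'll ease on to the lock.

Call:
step_arm --pt "0 -0.0018 0.0008 0 -1" --pt "0 -0.0018 0.0008 0 -1" --pt "0 -0.0017 0.001 0 -1" --pt "0 -0.0017 0.001 0 -1" --pt "0 0 0 0 -1"

```text
time_s: 14.1
tool_pos: [0.5961, -0.0066, 0.3093]
eef_rot: [[0.143, 0.99, 0.0], [0.99, -0.143, 0.0], [0.0, 0.0, -1.0]]
wrist_force: [2.7, 4.2, -1.0]
gripper_width: 0.125
grip_force: 15.0
```

```bash
python3 m.py
```

```text
t 14.1 theta 1.0018 r-err mm 1.99 Ftan 1.25 Frad_out -1.92 pos [ 0.5961 -0.0066  0.3093]
[114 126 126 125 126 127 127 127 126 120 102  91  90  79  82 111 125 126
 126 126 126 125 125 125 125 124 124 125 125 110  80  65  65  93 119 123
 123 123 123 123]
```

Call:
step_arm --pt "0 -0.0011 0.0007 0 -1" --pt "0 -0.0011 0.0007 0 -1" --pt "0 -0.0011 0.0007 0 -1" --pt "0 0 0 0 -1"

```text
time_s: 14.48
tool_pos: [0.595, -0.0064, 0.3085]
eef_rot: [[0.143, 0.99, 0.006], [0.99, -0.143, -0.0], [0.001, 0.006, -1.0]]
wrist_force: [5.0, 3.4, 1.2]
gripper_width: 0.127
grip_force: 15.0
```

Run:
```python
from h import *
exec(open('m.py').read().split('\n',1)[1])
for dth in(0,.03,.057,.063,.075,.09):
    # p fixed 0; f chosen so straight=1.059
    f=brentq(lambda f:knee(1,f,0)[2]-1.059,-.005,.006)
    B,_=bar(1.059-dth,f,0,0,0,up=1);K,F,_=knee(1.059-dth,f,0,1)
    d=2*np.arcsin(min(1,np.hypot(*(K-F))and np.sqrt(max(0,1-(np.hypot(*(np.array([-.085*np.cos(1.059-dth),.085*np.sin(1.059-dth)])-F))/.172)**2))))
    print(dth,np.round(proj("top",B),1),round(B[2],3),"knee past",round(d,2))
```

```text
t 14.48 theta 0.9965 r-err mm 1.94 Ftan 4.44 Frad_out -1.34 pos [ 0.595  -0.0064  0.3085]
[114 126 126 125 126 127 127 127 126 123 104  91  91  81  77 108 125 125
 125 126 125 125 125 125 125 124 124 125 125 115  87  65  65  83 113 124
 123 123 123 123]
0 [164.5 384.8] 0.132 knee past 0.0
0.03 [166.9 385.4] 0.143 knee past 0.34
0.057 [168.1 385.6] 0.147 knee past 0.47
0.063 [168.4 385.7] 0.148 knee past 0.5
0.075 [168.8 385.7] 0.149 knee past 0.54
0.09 [169.4 385.8] 0.15 knee past 0.6
```

The geometry puts the knee stop (0.5 past straight) at 0.063 below taut, which is where it is, so the lid rests on the lock. I'll relax and let go.

Call:
step_arm --pt "0 0.0005 -0.0003 0 -1" --pt "0 0 0 0 -1" --pt "0 0 0 0 -0.3" --pt "0 0 0 0 -0.3" --pt "0 0 0 0 -0.3" --pt "0 0 0 0 -0.3" --pt "0 0 0 0 -0.3" --pt "0 0 0 0 -0.3" --pt "0 0 0 0 -0.3" --pt "0 0 0 0 -0.3" --pt "0 0 0 0 -0.3" --pt "0 0 0 0 -0.3"

```text
time_s: 15.53
tool_pos: [0.5933, -0.0064, 0.3079]
eef_rot: [[0.143, 0.99, 0.0], [0.99, -0.143, 0.0], [0.0, 0.0, -1.0]]
wrist_force: [0.5, -0.8, 0.2]
gripper_width: 0.35
grip_force: 0.0
```

Run:
```python
exec(open('m.py').read())
k=calibration("wrist");im=capture("wrist");cv2.imwrite("pics/w3.png",im)
for q in place_of("wrist","lid_handle")[:2]: print(q,ray("wrist",q["centre"],.11+.2451*np.sin(.9965+.033),k),s if 0 else read_state()["wrist_force"])
```

```text
t 15.53 theta 0.9894 r-err mm 2.33 Ftan 0.57 Frad_out -0.17 pos [ 0.5933 -0.0064  0.3079]
[114 126 125 125 126 127 127 127 126 123 104  92  91  81  77 108 125 125
 126 126 125 125 125 125 124 124 124 125 125 115  87  65  65  83 113 124
 123 123 123 123]
{'centre': [259.4, 324.1], 'confidence': 0.63} [ 0.5965 -0.0059  0.3201] [ 0.1872  0.2949 -0.119 ]
```

View pics/w3.png

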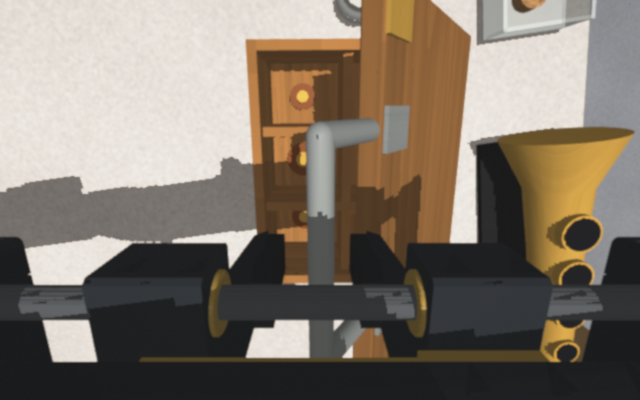

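The lid stands by itself on the lock and the brace hasn't moved; the bar is at col 320 between the pads. I'll regrip and lift the lid towards straight.

Call:
step_arm --pt "0 0.0015 -0.0005 0 -0.3" --pt "0 0 0 0 -1" --pt "0 0 0 0 -1" --pt "0 0 0 0 -1" --pt "0 0 0 0 -1" --pt "0 0.0015 -0.001 0 -1" --pt "0 0.0016 -0.001 0 -1" --pt "0 0.0017 -0.001 0 -1" --pt "0 0.0017 -0.001 0 -1" --pt "0 0.0017 -0.001 0 -1" --pt "0 0.0017 -0.0009 0 -1"

```text
time_s: 16.6
tool_pos: [0.6036, -0.0078, 0.3138]
eef_rot: [[0.143, 0.99, -0.003], [0.99, -0.143, 0.0], [-0.0, -0.003, -1.0]]
wrist_force: [-3.1, 0.6, -5.3]
gripper_width: 0.128
grip_force: 15.0
```

```bash
python3 m.py
```

```text
t 16.6 theta 1.0375 r-err mm 1.99 Ftan -5.4 Frad_out -3.05 pos [ 0.6036 -0.0078  0.3138]
[115 126 126 125 126 127 127 127 110  93  93  86  71 101 124 126 125 126
 126 126 126 125 125 125 124 124 125 111  81  65  65  92 118 125 125 123
 123 123 123 124]
```

Call:
step_arm --pt "0 0.001 -0.0003 0 -1" --pt "0 0.001 -0.0004 0 -1" --pt "0 0.0009 -0.0004 0 -1" --pt "0 0.0005 -0.0003 0 -1" --pt "0 0 0 0 -1"

```text
time_s: 17.07
tool_pos: [0.607, -0.0083, 0.3157]
eef_rot: [[0.143, 0.99, -0.002], [0.99, -0.143, 0.0], [0.0, -0.002, -1.0]]
wrist_force: [-7.1, 1.3, -3.1]
gripper_width: 0.129
grip_force: 15.0
```

```bash
python3 m.py
```

```text
t 17.07 theta 1.0535 r-err mm 2.08 Ftan -7.82 Frad_out 0.73 pos [ 0.607  -0.0083  0.3157]
[115 126 126 125 126 127 127 110  93  92  85  72 101 125 126 126 126 126
 126 126 126 125 125 125 125 124 100  68  65  65 104 125 125 125 125 124
 123 123 123 123]
```

Call:
step_arm --pt "0 0 0 0 -1" --pt "0 0 0 0 -1"

```text
time_s: 17.28
tool_pos: [0.6069, -0.0083, 0.3157]
eef_rot: [[0.143, 0.99, -0.002], [0.99, -0.143, 0.001], [0.0, -0.002, -1.0]]
wrist_force: [-6.2, 1.3, -2.7]
gripper_width: 0.128
grip_force: 15.0
```

```bash
python3 m.py
```

```text
t 17.28 theta 1.0533 r-err mm 2.04 Ftan -6.82 Frad_out 0.69 pos [ 0.6069 -0.0083  0.3157]
[115 126 126 125 126 127 127 110  93  92  85  72 101 124 126 126 126 126
 126 126 126 125 125 125 125 125 100  69  65  65 104 125 125 125 125 124
 123 123 124 123]
```

The force has risen steeply at 1.053 rad with the knee near dead centre, so the brace is straight. I'll let go and move over the knee bar.

Call:
step_arm --pt "0 -0.0003 0.0001 0 -1" --pt "0 0 0 0 -0.3" --pt "0 0 0 0 -0.3" --pt "0 0 0 0 -0.3" --pt "0 0 0 0 -0.3" --pt "0 -0.002 -0.02 0 -0.3" --pt "0 0 -0.03 0 -0.3" --pt "0 0 -0.015 0 -0.3"

```text
time_s: 18.0
tool_pos: [0.6075, -0.0085, 0.384]
eef_rot: [[0.144, 0.99, 0.006], [0.99, -0.144, -0.0], [0.001, 0.006, -1.0]]
wrist_force: [0.1, -0.6, 0.4]
gripper_width: 0.352
grip_force: 0.0
```

```bash
python3 m.py
python3 - <<'E'
from h import *
f=brentq(lambda f:knee(1,f,0)[2]-1.059,-.005,.006)
for th in(1.058,1.053):
    B,_=bar(th,f,0,0,0,up=1);print(f,B,proj("top",B))
for f in(-.002,.004):B,ts=bar(1.059,f,0.019*(-f)/.0019/4.7*0,0,0,1);print(f,ts,B,proj("top",B))
print(ray("top",(165.4,384.8),.138),(B-HG)@U)
E
```

```text
t 18.0 theta 1.1615 r-err mm 63.52 Ftan 0.34 Frad_out 0.28 pos [ 0.6075 -0.0085  0.384 ]
[113 125 124 124 125 125 125 110  93  91  84  71 100 123 125 124 124 124
 124 124 124 124 123 123 123 123  99  68  64  64 103 124 124 123 123 122
 122 122 122 122]
0.0014579231245081656 [ 0.588  -0.1899  0.1342] (np.float64(164.8532602901225), np.float64(384.9156109356541))
0.0014579231245081656 [ 0.5854 -0.1895  0.1372] (np.float64(165.44926024755225), np.float64(385.0861358074695))
-0.002 1.026267271913038 [ 0.5879 -0.1899  0.1321] (np.float64(165.1122218086156), np.float64(384.78952720116126))
0.004 1.0830257069969618 [ 0.5829 -0.1892  0.1424] (np.float64(165.80206475636564), np.float64(385.3946237154792))
[ 0.5854 -0.1886  0.138 ] -0.11685721404396689
```

Call:
step_arm --pt "-0.0365 0.001 0 0 -1" --pt "-0.0365 0.001 0 0 -1" --pt "-0.0365 0.001 0 0 -1" --pt "-0.0365 0.001 0 0 -1" --pt "-0.0365 0 0 0 -1" --pt "0 0 0.02 0 -1" --pt "0 0 0.04 0 -1" --pt "0 0 0.04 0 -1" --pt "0 0 0.04 0 -1" --pt "0 0 0.04 0 -1" --pt "0 0 0.025 0 -1" --pt "0 0 0 0 -1"

```text
time_s: 19.05
tool_pos: [0.5802, -0.1882, 0.1701]
eef_rot: [[0.143, 0.99, -0.009], [0.99, -0.143, 0.003], [0.001, -0.01, -1.0]]
wrist_force: [0.0, -0.6, -0.9]
gripper_width: 0.009
grip_force: 0.0
```

Run:
```python
from h import *
s=read_state();print(s["tool_pos"],s["wrist_force"])
k=calibration("wrist");im=capture("wrist");cv2.imwrite("pics/w4.png",im)
for q in place_of("wrist","knee_bar")[:2]: print(q,ray("wrist",q["centre"],.137,k))
print(proj("wrist",np.array([.5855,-.1895,.137])),proj("wrist",np.array([.5855,-.1895,.137])+.04*V))
```

```text
[ 0.5802 -0.1882  0.1701] [ 0.0355 -0.6042 -0.9393]
{'centre': [226.9, 324.1], 'confidence': 0.58} [ 0.5838 -0.1892  0.137 ]
(np.float64(222.0943870412261), np.float64(319.8431721244341)) (np.float64(154.82816220611912), np.float64(319.9271049309022))
```

View pics/w4.png

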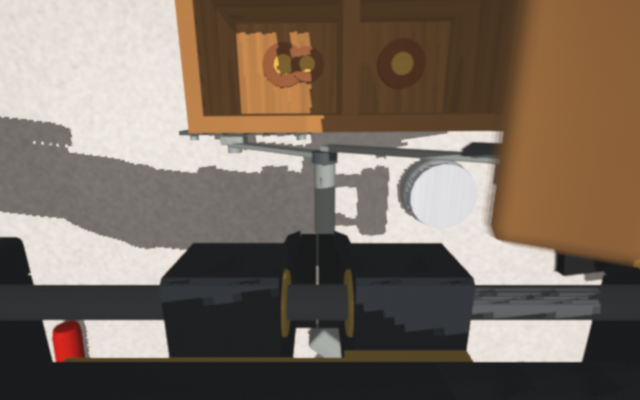

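The bar lies under the fingertips (bar col 325, tips col 318), and the lid edge is clear of the gripper body. I'll descend and press.

Call:
step_arm --pt "0 0.002 0.008 0 -1" --pt "0 0 0.008 0 -1" --pt "0 0 0.004 0 -1" --pt "0 0 0.002 0 -1" --pt "0 0 0 0 -1"

```text
time_s: 19.57
tool_pos: [0.5854, -0.1896, 0.1535]
eef_rot: [[0.143, 0.99, -0.0], [0.99, -0.143, 0.0], [0.0, -0.0, -1.0]]
wrist_force: [0.8, 0.7, -0.5]
gripper_width: 0.012
grip_force: 0.0
```

Call:
step_arm --pt "0 0.0006 0.0008 0 -1" --pt "0 0.0006 0.0008 0 -1" --pt "0 0 0 0 -1"

```text
time_s: 19.82
tool_pos: [0.5869, -0.1898, 0.1521]
eef_rot: [[0.143, 0.99, 0.0], [0.99, -0.143, -0.0], [0.0, 0.0, -1.0]]
wrist_force: [0.0, 0.5, -0.3]
gripper_width: 0.008
grip_force: 0.0
```

Call:
step_arm --pt "0 -0.001 0.002 0 -1" --pt "0 -0.001 0.002 0 -1" --pt "0 0 0.002 0 -1" --pt "0 0 0 0 -1"

```text
time_s: 20.15
tool_pos: [0.5842, -0.1894, 0.1455]
eef_rot: [[0.144, 0.99, -0.001], [0.99, -0.144, 0.0], [0.0, -0.001, -1.0]]
wrist_force: [-0.1, -0.4, 0.0]
gripper_width: 0.007
grip_force: 0.0
```

Call:
step_arm --pt "0 0.0006 0.001 0 -1" --pt "0 0.0006 0.001 0 -1" --pt "0 0.0006 0.001 0 -1" --pt "0 0 0 0 -1"

```text
time_s: 20.48
tool_pos: [0.5865, -0.1898, 0.143]
eef_rot: [[0.143, 0.99, 0.0], [0.99, -0.143, 0.0], [0.0, 0.0, -1.0]]
wrist_force: [-0.0, 0.0, 1.8]
gripper_width: 0.008
grip_force: 1.3
```

Call:
step_arm --pt "0 0.0007 0.001 0 -1" --pt "0 0.0007 0.001 0 -1" --pt "0 0.0007 0.001 0 -1" --pt "0 0 0 0 -1"

```text
time_s: 20.82
tool_pos: [0.5889, -0.1902, 0.1399]
eef_rot: [[0.143, 0.99, 0.001], [0.99, -0.143, -0.0], [-0.0, 0.001, -1.0]]
wrist_force: [0.7, -0.4, 1.6]
gripper_width: 0.003
grip_force: 1.0
```

Call:
step_arm --pt "0 0.0007 0.001 0 -1" --pt "0 0.0007 0.001 0 -1" --pt "0 0.0007 0.001 0 -1" --pt "0 0.0007 0.001 0 -1" --pt "0 0 0 0 -1"

```text
time_s: 21.23
tool_pos: [0.5921, -0.1906, 0.136]
eef_rot: [[0.143, 0.99, 0.001], [0.99, -0.143, -0.0], [-0.0, 0.001, -1.0]]
wrist_force: [1.2, -0.6, 1.5]
gripper_width: 0.005
grip_force: 1.1
```

```bash
python3 m.py
```

```text
t 21.23 theta 0.3151 r-err mm -131.35 Ftan 1.85 Frad_out -0.73 pos [ 0.5921 -0.1906  0.136 ]
[50 51 51 52 52 52 53 52 54 54 54 54 55 55 55 55 53 52 52 52 51 50 50 50
 49 48 48 48 48 48 47 46 46 46 46 46 45 45 44 44]
```

Force stays under 2 N; I'll press on well past straight.

Call:
step_arm --pt "0 0.001 0.0014 0 -1" --pt "0 0.001 0.0014 0 -1" --pt "0 0.001 0.0014 0 -1" --pt "0 0.001 0.0014 0 -1" --pt "0 0.001 0.0014 0 -1" --pt "0 0.001 0.0014 0 -1" --pt "0 0 0 0 -1"

```text
time_s: 21.87
tool_pos: [0.5979, -0.1914, 0.1276]
eef_rot: [[0.143, 0.99, 0.001], [0.99, -0.143, -0.0], [-0.0, 0.001, -1.0]]
wrist_force: [3.0, -0.9, 5.1]
gripper_width: 0.008
grip_force: 2.3
```

Call:
step_arm --pt "0 0.0007 0.001 0 -1" --pt "0 0.0007 0.001 0 -1" --pt "0 0 0 0 -1" --pt "0 0 0 0 -1"

```text
time_s: 22.2
tool_pos: [0.599, -0.1915, 0.1257]
eef_rot: [[0.143, 0.99, 0.001], [0.99, -0.143, -0.0], [0.0, 0.001, -1.0]]
wrist_force: [2.3, -0.0, 5.1]
gripper_width: 0.01
grip_force: 2.3
```

Call:
step_arm --pt "0 0.0006 0.0008 0 -1" --pt "0 0 0 0 -1" --pt "0 -0.001 -0.005 0 -1" --pt "0 0 -0.015 0 -1" --pt "0 0 -0.035 0 -1" --pt "0 0 -0.04 0 -1" --pt "0 0 -0.04 0 -1" --pt "0 0 -0.04 0 -1" --pt "0 0 -0.04 0 -0.3" --pt "0 0 -0.04 0 -0.3" --pt "0 0 0 0 -0.3"

```text
time_s: 23.12
tool_pos: [0.5999, -0.193, 0.3875]
eef_rot: [[0.144, 0.989, 0.011], [0.99, -0.144, -0.004], [-0.002, 0.011, -1.0]]
wrist_force: [1.2, -0.8, 0.2]
gripper_width: 0.209
grip_force: 0.0
```

Call:
step_arm --pt "0.036 -0.002 0 0 -0.3" --pt "0.0365 -0.002 0 0 -0.3" --pt "0.0365 -0.002 0 0 -0.3" --pt "0.0365 -0.002 0 0 -0.3" --pt "0.0365 -0.003 0 0 -0.3" --pt "0 0 0 0 -0.3" --pt "0 0 0 0 -0.3"

```text
time_s: 23.7
tool_pos: [0.6119, -0.0067, 0.3782]
eef_rot: [[0.138, 0.99, -0.005], [0.99, -0.138, 0.001], [0.0, -0.005, -1.0]]
wrist_force: [-0.4, -0.9, 0.9]
gripper_width: 0.346
grip_force: 0.0
```

```bash
python3 m.py;python3 - <<'E'
from h import *
s=read_state();print(s["tool_pos"])
k=calibration("wrist");im=capture("wrist");cv2.imwrite("pics/w5.png",im)
z=.11+.2451*np.sin(1.05+.033)
for q in place_of("wrist","lid_handle")[:2]: print(q,ray("wrist",q["centre"],z,k))
f=.00146
for th in(1.055,1.05,1.04,1.03,1.02,1.0):
    B,_=bar(th,f,0,0,0,up=-1);print(th,np.round(proj("top",B),1),B[2])
E
```

```text
t 23.7 theta 1.1669 r-err mm 56.54 Ftan 0.11 Frad_out 0.9 pos [ 0.6119 -0.0067  0.3782]
[114 126 125 125 124 106  92  91  80  81 111 126 126 126 125 125 125 125
 125 125 125 107  75  65  65 101 123 125 125 124 125 125 125 124 124 123
 123 123 123 123]
[ 0.6121 -0.0096  0.3786]
{'centre': [213.1, 300.6], 'confidence': 0.67} [ 0.6017 -0.0065  0.3265]
1.055 [163.8 384.5] 0.1276789827414006
1.05 [163.6 384.4] 0.12544109074762325
1.04 [163.3 384.2] 0.1223361353632776
1.03 [163.1 384.1] 0.11994374580854077
1.02 [162.9 384. ] 0.11790771289827393
1.0 [162.7 383.8] 0.114440874753137
```

View pics/w5.png

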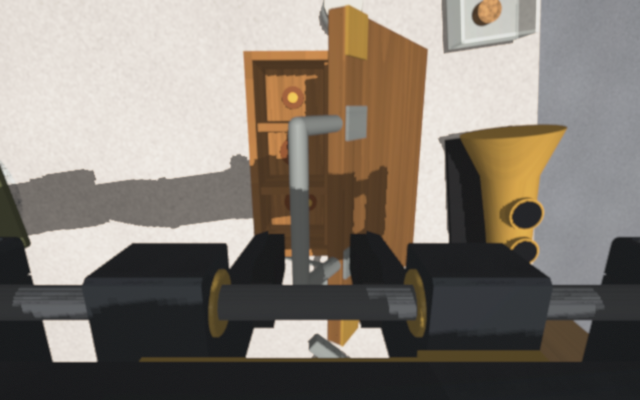

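The wrist picture shows the handle bar at col 300 below the open fingers (finger middle at col 317). The knee bar in the top picture is at row 163.4, the folded side. I'll regrip the handle.

Call:
step_arm --pt "0.0006 -0.0098 0 0 -0.3" --pt "0 0 0.02 0 -0.3" --pt "0 0 0.025 0 -0.3" --pt "0 0 0.015 0 -0.3" --pt "0 0 0.0055 0 -0.3" --pt "0 0 0 0 -0.3" --pt "0 0 0 0 -0.3"

```text
time_s: 24.43
tool_pos: [0.604, -0.009, 0.3148]
eef_rot: [[0.145, 0.989, 0.0], [0.989, -0.145, -0.0], [-0.0, 0.001, -1.0]]
wrist_force: [1.0, -0.1, 0.3]
gripper_width: 0.348
grip_force: 0.0
```

Run:
```python
from h import *
arc();s=read_state();print(s["wrist_force"])
k=calibration("wrist");im=capture("wrist")
z=.11+.2451*np.sin(1.035+.033)
for q in place_of("wrist","lid_handle")[:2]: print(q,ray("wrist",q["centre"],z,k))
```

```text
t 24.43 theta 1.0418 r-err mm 2.61 Ftan 1.02 Frad_out -0.27 pos [ 0.604  -0.009   0.3148]
[ 1.0189 -0.0873  0.2679]
{'centre': [254.1, 309.9], 'confidence': 0.58} [ 0.6011 -0.0061  0.3248]
```

Call:
step_arm --pt "0 -0.0035 0.003 0 -0.3" --pt "0 0 0.001 0 -1" --pt "0 0 0 0 -1" --pt "0 0 0 0 -1" --pt "0 0 0 0 -1" --pt "0 0 0 0 -1"

```text
time_s: 25.03
tool_pos: [0.6005, -0.0073, 0.3105]
eef_rot: [[0.143, 0.99, 0.0], [0.99, -0.143, 0.0], [0.0, 0.0, -1.0]]
wrist_force: [-0.2, 0.2, 0.8]
gripper_width: 0.129
grip_force: 15.0
```

```bash
python3 m.py
```

```text
t 25.03 theta 1.02 r-err mm 0.71 Ftan 0.16 Frad_out 0.81 pos [ 0.6005 -0.0073  0.3105]
[115 126 126 126 124 106  93  92  81  82 112 127 127 127 126 126 126 126
 126 126 126 107  76  65  65 101 123 125 125 125 126 126 125 125 125 124
 123 123 124 124]
```

Call:
step_arm --pt "0 -0.0042 0.0025 0 -1" --pt "0 -0.0042 0.0026 0 -1" --pt "0 -0.0041 0.0027 0 -1" --pt "0 -0.004 0.0027 0 -1" --pt "0 -0.004 0.0028 0 -1"

```text
time_s: 25.5
tool_pos: [0.58, -0.0044, 0.2969]
eef_rot: [[0.144, 0.99, 0.001], [0.99, -0.144, -0.0], [0.0, 0.001, -1.0]]
wrist_force: [1.5, -0.7, 1.9]
gripper_width: 0.126
grip_force: 15.0
```

```bash
python3 m.py
```

```text
t 25.5 theta 0.919 r-err mm 0.92 Ftan 2.4 Frad_out 0.63 pos [ 0.58   -0.0044  0.2969]
[115 126 126 126 113  96  93  89  73  99 123 126 127 127 126 126 125 126
 125 100  68  68  71 106 125 124 125 125 125 125 125 125 125 125 125 124
 123 123 123 124]
```

Call:
step_arm --pt "0 -0.0049 0.0037 0 -1" --pt "0 -0.0048 0.0038 0 -1" --pt "0 -0.0047 0.0039 0 -1" --pt "0 -0.0046 0.004 0 -1" --pt "0 -0.0045 0.0042 0 -1" --pt "0 -0.0044 0.0043 0 -1" --pt "0 -0.0043 0.0044 0 -1" --pt "0 -0.0041 0.0045 0 -1" --pt "0 -0.004 0.0046 0 -1" --pt "0 -0.0039 0.0047 0 -1" --pt "0 -0.0038 0.0048 0 -1" --pt "0 -0.0037 0.0049 0 -1"

```text
time_s: 26.55
tool_pos: [0.5284, 0.0031, 0.2447]
eef_rot: [[0.144, 0.99, -0.0], [0.99, -0.144, -0.0], [-0.0, -0.0, -1.0]]
wrist_force: [2.3, -1.4, 1.8]
gripper_width: 0.127
grip_force: 15.0
```

```bash
python3 m.py
```

```text
t 26.55 theta 0.618 r-err mm 0.85 Ftan 2.91 Frad_out -0.91 pos [0.5284 0.0031 0.2447]
[113 125 124 124 125 126 113  96  92  86  73 104 125 125 125 124 124 100
  71  69  73 106 124 124 123 123 123 124 123 123 124 124 124 124 123 122
 122 122 122 122]
```

Call:
step_arm --pt "0 -0.0036 0.005 0 -1" --pt "0 -0.0034 0.005 0 -1" --pt "0 -0.0033 0.0051 0 -1" --pt "0 -0.0032 0.0052 0 -1" --pt "0 -0.003 0.0053 0 -1" --pt "0 -0.0029 0.0054 0 -1" --pt "0 -0.0028 0.0054 0 -1" --pt "0 -0.0026 0.0055 0 -1" --pt "0 -0.0025 0.0056 0 -1" --pt "0 -0.0024 0.0056 0 -1" --pt "0 -0.0022 0.0057 0 -1" --pt "0 -0.0021 0.0057 0 -1"

```text
time_s: 27.6
tool_pos: [0.495, 0.008, 0.1801]
eef_rot: [[0.144, 0.99, -0.0], [0.99, -0.144, 0.0], [0.0, -0.0, -1.0]]
wrist_force: [1.3, -0.9, 1.8]
gripper_width: 0.129
grip_force: 15.0
```

```bash
python3 m.py
```

```text
t 27.6 theta 0.3206 r-err mm 0.62 Ftan 2.13 Frad_out -0.71 pos [0.495  0.008  0.1801]
[113 124 124 124 124 125 125 125 125 125 116  98  93  90  76 102 123 117
  92  71  71  88 114 123 123 123 123 124 123 123 124 124 123 124 123 122
 121 121 121 122]
```

Call:
step_arm --pt "0 -0.0019 0.0058 0 -1" --pt "0 -0.0018 0.0058 0 -1" --pt "0 -0.0017 0.0059 0 -1" --pt "0 -0.0015 0.0059 0 -1" --pt "0 -0.0014 0.0059 0 -1" --pt "0 -0.0012 0.006 0 -1" --pt "0 -0.0011 0.006 0 -1" --pt "0 -0.0009 0.006 0 -1" --pt "0 -0.0007 0.005 0 -1" --pt "0 -0.0004 0.004 0 -1" --pt "0 -0.0002 0.002 0 -1" --pt "0 0 0 0 -1"

```text
time_s: 28.65
tool_pos: [0.4825, 0.01, 0.1218]
eef_rot: [[0.143, 0.99, -0.001], [0.99, -0.143, 0.0], [0.0, -0.001, -1.0]]
wrist_force: [2.0, 0.7, -6.7]
gripper_width: 0.127
grip_force: 15.0
```

Call:
step_arm --pt "0 -0.0001 0.002 0 -1" --pt "0 -0.0001 0.002 0 -1" --pt "0 0 0.002 0 -1" --pt "0 0 0.002 0 -1" --pt "0 0 0.0015 0 -1"

```text
time_s: 29.07
tool_pos: [0.4819, 0.0101, 0.1127]
eef_rot: [[0.143, 0.99, -0.001], [0.99, -0.143, 0.0], [0.0, -0.001, -1.0]]
wrist_force: [0.5, 1.4, 1.1]
gripper_width: 0.131
grip_force: 15.0
```

Call:
step_arm --pt "0 0 0.0015 0 -1" --pt "0 0 0.0015 0 -1" --pt "0 0 0.001 0 -1" --pt "0 0 0.001 0 -1"

```text
time_s: 29.4
tool_pos: [0.4817, 0.0101, 0.1077]
eef_rot: [[0.143, 0.99, -0.001], [0.99, -0.143, 0.0], [0.0, -0.001, -1.0]]
wrist_force: [-1.9, 2.6, 1.6]
gripper_width: 0.129
grip_force: 15.0
```

Call:
step_arm --pt "0 0 0.001 0 -1" --pt "0 0 0.001 0 -1" --pt "0 0 0.001 0 -1" --pt "0 0 0 0 -1"

```text
time_s: 29.73
tool_pos: [0.4817, 0.01, 0.1062]
eef_rot: [[0.144, 0.99, -0.001], [0.99, -0.144, 0.001], [0.001, -0.001, -1.0]]
wrist_force: [-4.5, 1.7, 17.4]
gripper_width: 0.132
grip_force: 15.0
```

The lid is shut (force rise at z 0.106, as predicted). I'll relax, release and withdraw.

Call:
step_arm --pt "0 0 -0.0012 0 -1" --pt "0 0 0 0 -0.3" --pt "0 0 0 0 -0.3" --pt "0 0 0 0 -0.3" --pt "0 0 0 0 -0.3" --pt "0 0 -0.01 0 -0.3" --pt "0 0 -0.03 0 -0.3" --pt "0 0 -0.04 0 -0.3" --pt "0 0 -0.04 0 -0.3" --pt "0 -0.03 -0.02 0 -0.3" --pt "0 -0.03 0 0 -0.3" --pt "0 0 0 0 -0.3"

```text
time_s: 30.73
tool_pos: [0.4169, 0.0185, 0.2474]
eef_rot: [[0.143, 0.99, -0.005], [0.99, -0.143, 0.001], [0.0, -0.005, -1.0]]
wrist_force: [-0.9, -1.2, 0.4]
gripper_width: 0.355
grip_force: 0.0
```

Run:
```python
from h import *
s=read_state();print(s["time_s"],s["tool_pos"],s["wrist_force"])
a=capture("scene");b=capture("top")
print([place_of("top",t)[:1] for t in("knee_bar","pad_tin","jar","lid_handle")])
cv2.imwrite("pics/fin.png",np.vstack([cv2.resize(a[100:340,180:500],(640,300))[:, :],b[50:300,:]]))
k=calibration("wrist");im=capture("wrist");q=place_of("wrist","lid_handle")
if q:print(q[0],ray("wrist",q[0]["centre"],.118,k))
```

```text
30.7333 [0.4169 0.0185 0.2474] [-0.8659 -1.1959  0.4124]
[[{'centre': [167.6, 379.4], 'confidence': 0.42}], [{'centre': [145.8, 380.0], 'confidence': 0.65}], [{'centre': [159.7, 252.2], 'confidence': 0.82}], []]
{'centre': [188.2, 386.3], 'confidence': 0.67} [0.4827 0.0091 0.118 ]
```

View pics/fin.png

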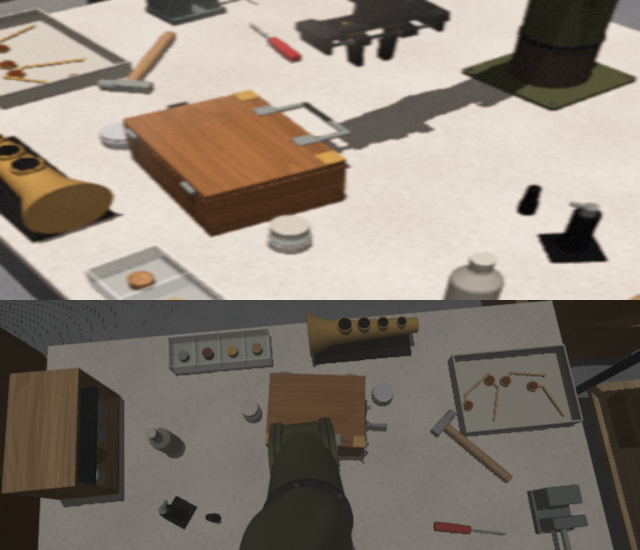

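The final picture shows the lid flush and shut. The knee bar is back at top row ≈177, cols 367–387, and the bystanders are where they were.

```bash
python3 -c "
from bench import *
print(job_done())"
```

```text
the job is handed in; nothing more can be done
None
```

The brace trial is finished and handed in at about 31 s: the brace snapped past straight and stood locked by itself, then it was straightened and folded at the knee, and the lid was closed fully. The bystanders looked unmoved in the final pictures; I saw no sign of the foot slipping but did not measure it, and the pull at taut peaked briefly at about 7.8 N, over the stated 7 N limit.

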